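# Clamp the bench vacuum tube in its hinged saddle

## Robot

A 6-joint arm with a two-finger parallel gripper is mounted at the origin on the work surface. World frame = base frame: x ahead of the robot, y to its left, z up, the work surface at z = 0. Lengths are in m, angles in degrees, forces in N, time in s.
With the tool pointing down it reaches from about 0.375 to 0.75 m from the base axis. Payload 9 kg.
Tool frame: the origin (TCP) lies where the fingers leave the gripper's body, on its centre line; the fingertips stand 73 mm ahead of it and the grasp point (between the pads) lies 54 mm ahead of it (robot.tip_reach is the distance from the TCP to the fingertips, in m); z points along the fingers, y is the direction in which the jaws open and shut (so a half turn about z gives the same grasp; the last joint's range is limited). The gripper opens to 85 mm and grips with 20 to 120 N. Pads are 22 mm wide; open, the fingers measure 114 mm over their backs; the gripper's body (76 mm by 85 mm) begins 54 mm behind the grasp point. The pads swing forward as they close: fully open they stand 13 mm farther back than shut.
Start: joints at [-77.561, 5.964, 5.575, 89.605, 0, 77.527], TCP at [0.253, -0.544, 0.304] pointing down, gripper open.
Joint ranges: [-171.21, 171.21], [-48.23, 106.86], [-62.78, 66.21], [-105.2, 120.99], [-86.42, 89.51], [-180, 180]. Speed limits (degrees/s): [127.2, 127.2, 147.25, 180, 180, 180].

## Interface

Orientations are given as [roll, pitch, yaw] about the fixed x, y, z axes, in that order (R = Rz(yaw) Ry(pitch) Rx(roll)).
In Python, from plant import robot gives the robot as it stands. Calls block until the motion is done:
- robot.move_pose(position, orientation): joint-space move of the TCP to a pose.
- robot.line_to(position, vel=0.15, rotation=None, guard=None): straight line of the TCP; rotation=None keeps the orientation; vel is the mean speed in m/s. With guard (N) it stops when the force on the tool has changed by that much, and returns True; else False.
- robot.goto_joints(angles): joint-space move.
- robot.set_gripper(opening): finger opening in m; the grip force is fixed at half the most; returns when the fingers have stopped.
- robot.pause(seconds).
- robot.ik(position, orientation): joint angles nearest the present ones, or None.
- robot.observe(): the state.
- robot.grab_frame(name): name is "scene" or "top" or "wrist"; returns the picture (400x640x3 uint8, blue, green, red); there is no depth.
- robot.get_calibration(name): a dict with "vertical_fov" (degrees; the focal length in pixels is half the picture's height over the tangent of half this angle, whatever the lens; pixels are square), "cx", "cy" (the principal point, pixels), "rvec" (rotation vector, rad) and "tvec" (3), from world to camera coordinates, as OpenCV has them. Camera axes: x right, y down, z forward; pixel columns grow to the right and rows downward; lengths in m; the calibration is good to about 2 mm. The wrist camera is an equidistant fisheye: a pixel r from the principal point sees the ray r / f radians off the axis. A picture is of the moment at which its call begins: read the wrist's pose just before it. get_calibration takes no time and is no camera call; for the wrist camera it gives the pose at the moment of the call.
A pose or a line that the arm cannot do raises robot.IKError and nothing moves.
- robot.job_done(): hands the job in, once; it reports no verdict.
The state is a dict: "time": time; "q": joint angles; "qvel": joint speeds; "joint_torque": joint torques, N m; "tool_pos": TCP position; "tcp_rot": TCP orientation; "ft_force": force on the tool from outside, world axes, zero at the start; "torque": the same for the moment, N m; "gripper_width": finger opening in m.
Only numpy, scipy, OpenCV 4.12 (cv2) and the standard library are available. Lean on these libraries where they do the work, as an engineer would, in place of code of your own. Each camera call takes 0.05 s, during which the arm holds its last target. There are 200 camera calls.

## Task

Clamp the steel tube in the pipe saddle that stands open: swing its hinged upper half over until it rests on the tube, stand its swing bolt up fully into the slot, then push the nut on the bolt straight down until it bears on the upper half and grips. Push with about 14 N at the end and never more than 18 N, so that the saddle stays clamped when you let go and its rubber liner is not crushed. Leave everything else on the bench where it is.

Things in the scene. Friction and masses are not known exactly. Their poses are not given: they have to be found in the camera images.
- saddle: Clamp stand, cast aluminium, fixed to the bench at a place and yaw that differ. Origin on the bench under the tube's axis, mid open saddle; +y along the tube, +z up, +x to the hinge side (away from the robot), -x to the swing bolt. Foot 145 (x) by 50 (y) mm. The steel tube, 42 mm across, runs along y, its axis nominally 60 mm up; it sits up to 2 mm higher or lower, not measured.
- neighbour (a point): Middle of the second, already closed saddle of the same make on the same tube, at saddle (0, 125, 60) mm; it fills y = 100 to 150 mm and is 113 mm high: leave it. The tube goes on to an elbow at saddle y = 195 mm and, the other way, ends at y = -125 mm.
- cap: Upper half of the open saddle, 40 mm wide (y), 0.22 kg. Origin on its hinge axis, at saddle (36, 0, 60) mm; hinge axis = y. At joint 0 its axes are parallel to the saddle's. It has an arch (outer radius 32 mm about x = -36 mm), then a flat forked ear from x = -62 to -116 mm, z = 4 to 14 mm: two prongs 13 mm wide (y), a 14 mm slot between them, open at the end.
- cap_angle (a joint): Angle of the upper half, rad: 0 level, closed; grows as it opens up and away from the robot (1.57 upright, stop at 2.2). A stiff hinge (0.14 N m): it stays where it is left. Its rubber liner first touches the tube somewhere between -0.03 and 0.09; from there it gives springily, some N per mm of ear travel.
- cap_ear (a point): Centre of the forked ear (in the slot, half-way through its 10 mm thickness), 98 mm from the hinge axis: cap (-98, 0, 9) mm. A good place to pinch the ear over its 40 mm, fingers closing along y.
- bolt: Swing bolt of the open saddle, steel, 10 mm shank. Origin on its pivot axis at saddle (-58, 0, 22) mm, pivot axis = y; its z runs along the shank.
- bolt_angle (a joint): Lean of the swing bolt, rad: 0 upright, fully home in the slot (hard stop); grows as it leans towards the robot (saddle -x). Stiff pivot (0.10 N m): it stays where it is left.
- nut: Push nut on the swing bolt: dark blind block 20 (x) by 24 (y) by 34 mm. Origin: centre of its underside, z along the bolt; flat top 34 mm above. 86 to 90 mm from the pivot at first; slides up to 41 mm towards it against about 8 N friction, which holds it where left, also under the liner's spring.
- nut_grip (a point): Centre of the nut's block, 17 mm above its underside, to be pinched over its 24 mm flats (fingers closing along saddle y). Below the block is the nut's round foot, 32 mm across, 5 mm thick, which bears on both prongs. It is screwed out by 0 to 12 mm, differently each time and not measured, so that its underside lies 5 to 17 mm below the block; at first it clears the closed ear by 5 mm or more.
- rack: Bystander: green tube rack with capped tubes, 70 by 150 mm, 94 mm high; origin under its centre.
- bottle: Bystander: amber bottle, 70 mm across, 170 mm high; origin under its centre.
- beaker: Bystander: glass beaker, 72 mm across, 90 mm high; origin under its centre.
- tipbox: Bystander: blue box 85 by 120 by 55 mm; origin under its centre.
- spare_nut: Bystander: a spare nut of the same shape, standing loose on the bench; origin under its centre.
- wrench: Bystander: wrench 160 mm long lying on the bench; origin under its centre.
- spare_half: Bystander: small spare aluminium channel, 60 by 40 by 34 mm; origin under its centre.
Things that resemble listed ones, but are neither listed nor needed, are in the scene too. Of the things like the saddle, leave any that is yellow; of the rest the larger one is meant.

How it is judged:
By the outcome, as a careful person would: the job done as asked, in the order asked, and still so for the second after the job is handed in, with the robot touching nothing.
It also fails if it takes over 72 s, if anything falls off the work surface, if the arm or the gripper's body presses on something with over 40 N, if the wrist force passes 120 N, or if a joint passes its speed limit or range.

## Working session

There is one attempt and no reset: what is moved stays moved. The work goes in short steps, each a Python script; the robot and the scene stay as the last script left them, time stands still between calls to the robot, and variables do not carry over. Pictures are saved under pics/ and viewed, about 8 in all and at most 12, crops included, and the job is handed in when it is done.

```bash
mkdir -p pics; ls
python3 - <<'E'
from plant import robot
import cv2
for n in("scene","top"):
    f=robot.grab_frame(n); cv2.imwrite(f"pics/{n}0.png",f); print(n,robot.get_calibration(n))
o=robot.observe();print(o)
E
```

```text
pics
scene {'vertical_fov': 55.11445490640669, 'cx': 315.4828585039574, 'cy': 201.0432311306805, 'rvec': array([ 2.11446832,  0.66524709, -0.3435875 ]), 'tvec': array([-0.47281215, -0.08702483,  1.55918451])}
top {'vertical_fov': 48.63502713937331, 'cx': 313.3679098540345, 'cy': 191.8244326197354, 'rvec': array([ 2.1548898 , -2.15660982,  0.15337038]), 'tvec': array([-0.01931714,  0.56019702,  1.49730826])}
{'time': 0.1, 'q': array([-7.75619204e+01,  5.99591861e+00,  5.53144060e+00,  8.96066794e+01,
       -1.50684670e-03,  7.75264399e+01]), 'qvel': array([ 0.00817479, -0.08264342,  0.15276428,  0.10661703, -0.04517183,
        0.08307207]), 'joint_torque': array([ 7.17479124e-03, -5.58208501e+01,  5.04719996e+01,  1.30902810e-02,
       -2.27751875e-04,  3.13818953e-05]), 'tool_pos': array([ 0.25268223, -0.54394695,  0.30319196]), 'tcp_rot': array([-1.79930197e+02, -1.38979322e-02,  2.49116322e+01]), 'ft_force': array([ 0.2534147 , -0.05271036,  0.4383091 ]), 'torque': array([-0.04634652,  0.03442744,  0.0101604 ]), 'gripper_width': 0.08539608934952947}
```

View pics/scene0.png

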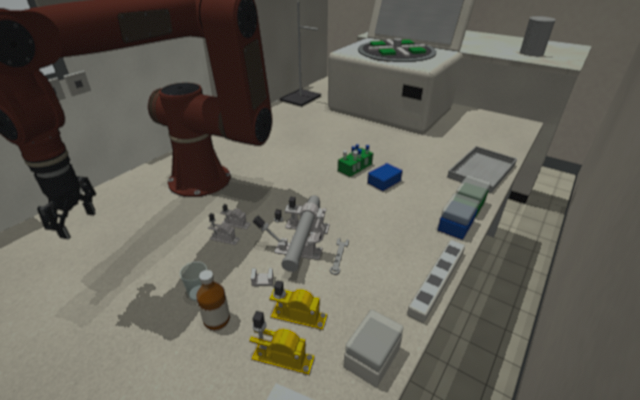

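View pics/top0.png

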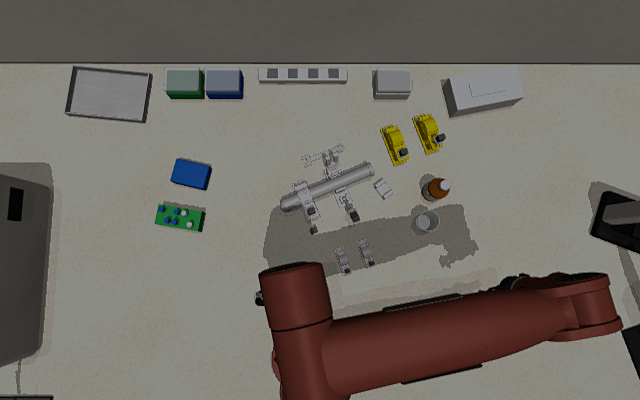

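The top view shows the tube running from the elbow at about (285,203) to its free end at (370,170). The open saddle is near (340,185) with its bolt leaning to (352,215), and the closed neighbour is near (305,200). The small look-alikes are at (343,260) and (366,252), and the yellow ones are at upper right. I'll take a closer look.

```bash
python3 - <<'E'
import cv2
f=cv2.imread("pics/top0.png")[135:245,270:400]
cv2.imwrite("pics/topc.png",cv2.resize(f,None,fx=5,fy=5,interpolation=cv2.INTER_CUBIC))
E
cat > h.py <<'E'
import numpy as np, cv2
from plant import robot
from scipy.spatial.transform import Rotation as Ro
def ray(cal,u,v,fish=False):
    f=200/np.tan(np.radians(cal["vertical_fov"])/2)
    a=np.array([u-cal["cx"],v-cal["cy"]])/f
    if fish:
        t=np.hypot(*a); d=np.r_[a/t*np.sin(t),np.cos(t)] if t>0 else np.array([0,0,1.])
    else: d=np.r_[a,1]
    R=cv2.Rodrigues(np.array(cal["rvec"]))[0]
    return -R.T@np.array(cal["tvec"]), R.T@d
def atz(cal,u,v,z,fish=False):
    o,d=ray(cal,u,v,fish); return o+d*(z-o[2])/d[2]
def proj(cal,P,fish=False):
    R=cv2.Rodrigues(np.array(cal["rvec"]))[0]; c=R@np.array(P)+np.array(cal["tvec"])
    f=200/np.tan(np.radians(cal["vertical_fov"])/2)
    r=np.hypot(c[0],c[1]); k=(np.arctan2(r,c[2])/r if fish else 1/c[2])
    return np.array([cal["cx"]+f*c[0]*k, cal["cy"]+f*c[1]*k])
E
python3 - <<'E'
from h import *
c=robot.get_calibration("top")
for u,v in((285,203),(372,169),(352,215),(345,205),(332,155)): print(u,v,atz(c,u,v,.06))
E
```

```text
285 203 [0.51881102 0.07703485 0.06      ]
372 169 [ 0.63645894 -0.22167692  0.06      ]
352 215 [ 0.47772814 -0.15066338  0.06      ]
345 205 [ 0.51186709 -0.12725077  0.06      ]
332 155 [ 0.68561796 -0.08417121  0.06      ]
```

View pics/topc.png

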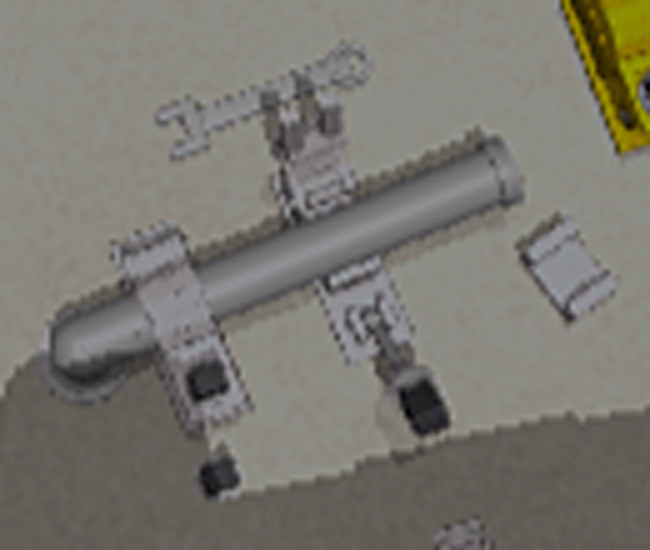

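Run:
```python
from h import *
O=np.array([.591,-.105]); yaw=21.5
a=np.radians(yaw); X=np.array([np.cos(a),np.sin(a)])
print(robot.tip_reach)
p=O-0.04*X
robot.move_pose([p[0],p[1],.42],[180,0,yaw])
c=robot.get_calibration("wrist"); f=robot.grab_frame("wrist"); cv2.imwrite("pics/w1.png",f)
o=robot.observe(); print(o["time"],o["tool_pos"],o["tcp_rot"],c)
np.save("w1.npy",c,allow_pickle=True)
```

```text
0.0726
2.075 [ 0.55361688 -0.12056572  0.41956227] [-1.79981688e+02  3.02423549e-02  2.14284849e+01] {'vertical_fov': 65.70646984690485, 'cx': 316.47108485849907, 'cy': 205.8122691990614, 'rvec': array([-2.40983928,  1.644537  ,  0.21652907]), 'tvec': array([-0.31366017,  0.39231886,  0.61128739])}
```

View pics/w1.png

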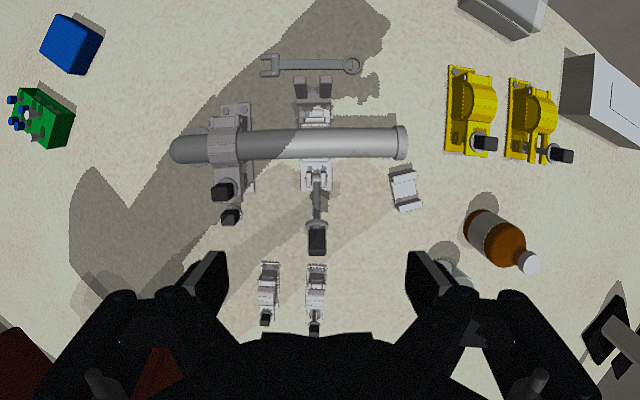

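The wrist view shows the open saddle along column 315. The cap prongs are upright near (313,88), the bolt leans toward the robot with its nut at (317,240), and the small look-alikes are at (268,290) and (315,295). I'll enlarge this.

Run:
```python
import cv2
f=cv2.imread("pics/w1.png")[65:265,210:420]
cv2.imwrite("pics/w1c.png",cv2.resize(f,None,fx=3,fy=3,interpolation=cv2.INTER_CUBIC))
```

```text
(no output)
```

View pics/w1c.png

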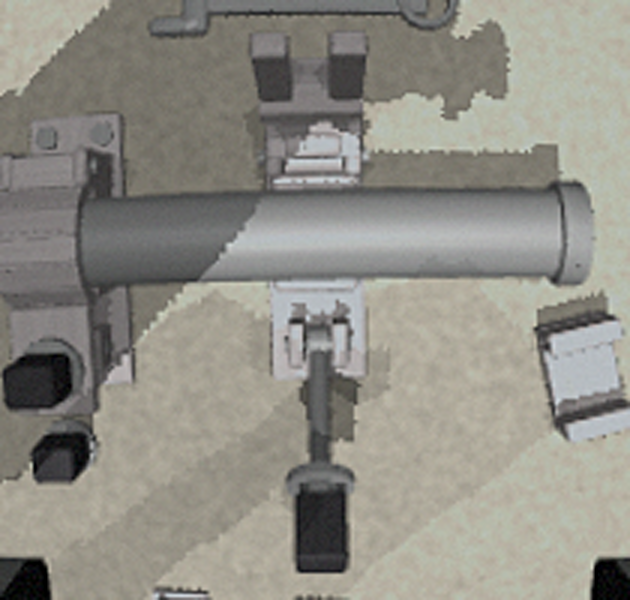

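```bash
cat > fit.py <<'E'
from h import *
from scipy.optimize import least_squares
def S(p,v):  # saddle->world, mm
    a=p[2]; c,s=np.cos(a),np.sin(a); x,y,z=np.array(v)/1000
    return np.array([p[0]+c*x-s*y,p[1]+s*x+c*y,z])
def cap(t,v): x,y,z=v; return (36+x*np.cos(t)+z*np.sin(t),y,60-x*np.sin(t)+z*np.cos(t))
def bolt(l,v): x,y,z=v; return (-58+x*np.cos(l)-z*np.sin(l),y,22+x*np.sin(l)+z*np.cos(l))
E
python3 - <<'E'
from fit import *
c=np.load("w1.npy",allow_pickle=True).item()
N=[(lambda p:(0,-125,60),592,232),]
for y,u in((20,250),(-20,366)): N.append((lambda p,y=y:cap(p[3],(-116,y,14)),u,33)); N.append((lambda p,y=y:cap(p[3],(-116,y,4)),u+1,49))
for y,u in((12,297),(-12,347)):
    N.append((lambda p,y=y:bolt(p[4],(10,y,p[5]*100)),u,487)); N.append((lambda p,y=y:bolt(p[4],(10,y,p[5]*100+34)),u,548)); N.append((lambda p,y=y:bolt(p[4],(-10,y,p[5]*100+34)),u,570))
for y,u in((25,272),(-25,366)): N.append((lambda p,y=y:(-72.5,y,10),u,376))
def r(p): return np.concatenate([proj(c,S(p,g(p)),True)-np.array([u/3+210,v/3+65]) for g,u,v in N]+[[ (p[5]-.88)/.02]])
s=least_squares(r,[.591,-.105,.375,1.7,.7,.88],loss="soft_l1"); print(s.x,np.degrees(s.x[2])); print(r(s.x).round(1))
np.save("p.npy",s.x); p=s.x
print("ear",cap(p[3],(-98,0,9)),"nut",bolt(p[4],(0,0,p[5]*100+17)))
d=cv2.imread("pics/w1.png")
for z in(39,60,81): 
  print(z,[(proj(c,S(p,(x,-60,z)),True)-[210,65])*3 for x in(-21,0,21)])
E
```

```text
[ 0.586463   -0.10538702  0.398324    1.8619778   0.65680369  0.87271741] 22.822284216493713
[-3.8  3.  -0.1 -1.3 -0.4  2.   0.3 -2.4  0.3  0.9 -0.9 -1.1 -0.9  0.7
 -0.2  0.7  0.4 -1.6  1.3  0.2  1.2  0.3  0.1 -0.2  0.3 -1.  -0.4]
ear (np.float64(72.75539625314391), 0, np.float64(151.2909680432537)) nut (np.float64(-121.667142925603), 0, np.float64(104.57778710588931))
39 [array([439.86563397, 280.68973115]), array([439.5878908 , 237.88968229]), array([439.13480925, 194.83343805])]
60 [array([445.58628339, 285.62763198]), array([445.35289376, 240.79070073]), array([444.91859533, 195.65874867])]
81 [array([451.87072838, 291.06459557]), array([451.6940294 , 243.99064682]), array([451.28562299, 196.5746503 ])]
```

Run:
```python
from fit import *
c=np.load("w1.npy",allow_pickle=True).item()
N=[]
for y,u in((20,250),(-20,366)): N.append((lambda p,y=y:cap(p[3],(-116,y,14)),u,33)); N.append((lambda p,y=y:cap(p[3],(-116,y,4)),u+1,49))
for y,u in((12,297),(-12,347)):
    N.append((lambda p,y=y:bolt(p[4],(10,y,p[5]*100)),u,487)); N.append((lambda p,y=y:bolt(p[4],(10,y,p[5]*100+34)),u,548)); N.append((lambda p,y=y:bolt(p[4],(-10,y,p[5]*100+34)),u,570))
for y,u in((25,272),(-25,366)): N.append((lambda p,y=y:(-72.5,y,10),u,376))
def sil(p,y):
    q=np.array([proj(c,S(p,(21*np.cos(t),y,60+21*np.sin(t))),True) for t in np.linspace(0,2*np.pi,73)])
    return q[:,1].min(),q[:,1].max()
def r(p):
    tub=np.r_[np.array(sil(p,-92))-np.array([187,280])/3-65, np.array(sil(p,85))-np.array([196,281])/3-65]
    return np.concatenate([proj(c,S(p,g(p)),True)-np.array([u/3+210,v/3+65]) for g,u,v in N]+[tub,[ (p[5]-.88)/.02]])
s=least_squares(r,[.591,-.105,.375,1.7,.7,.88],loss="soft_l1"); print(s.x,np.degrees(s.x[2])); print(r(s.x).round(1))
p=s.x; np.save("p.npy",p)
print([(proj(c,S(p,(0,y,60)),True)-[210,65])*3 for y in(-125,-92,85)])
print("ear",cap(p[3],(-98,0,9)),"nut",bolt(p[4],(0,0,p[5]*100+17)))
```

```text
[ 0.58934009 -0.10409391  0.39557844  1.8317513   0.70271577  0.8763977 ] 22.66497533901065
[-0.1 -1.5 -0.4  2.   0.5 -2.4  0.5  1.  -1.1 -1.3 -1.1  1.  -0.5  0.4
  0.1 -1.7  0.9  0.6  0.8  0.  -0.2 -2.2  0.1 -2.9  0.9 -0.3  0.7  2.1
 -0.2]
[array([580.49566521, 235.13121357]), array([512.79675811, 234.42370656]), array([132.94244523, 242.69306536])]
ear (np.float64(69.97962117398322), 0, np.float64(152.36008523638657)) nut (np.float64(-125.62789292154854), 0, np.float64(101.8495437025259))
```

```bash
cat > mv.py <<'E'
from fit import *
p=np.load("p.npy"); yaw=np.degrees(p[2]); OR=[180,0,yaw]
def tcp(x,y,z): return S(p,(x,y,z+robot.tip_reach*1000))   # tip centre in saddle mm
def inS():
    o=robot.observe(); d=o["tool_pos"][:2]-p[:2]; c,s=np.cos(p[2]),np.sin(p[2])
    return np.array([c*d[0]+s*d[1],-s*d[0]+c*d[1],o["tool_pos"][2]-robot.tip_reach])*1000*[1/1000,1/1000,1]*np.array([1000/1000]*3) if 0 else np.array([(c*d[0]+s*d[1])*1000,(-s*d[0]+c*d[1])*1000,(o["tool_pos"][2]-robot.tip_reach)*1000]).round(1)
def F(n=5):
    L=[]
    for _ in range(n): L.append(robot.observe()["ft_force"]); robot.pause(.02)
    return np.mean(L,0).round(2)
E
python3 - <<'E'
from mv import *
robot.set_gripper(.014); print(robot.tip_reach,robot.observe()["gripper_width"])
robot.line_to(tcp(100,0,230),vel=.25,rotation=OR)
robot.line_to(tcp(100,0,136),vel=.12,guard=8); print(inS(),F())
path=[]
for t in np.arange(1.8,.35,-.16):
    x,_,z=cap(t,(-100,0,14)); path.append((x+11,z-15*np.clip((t-1.1)/.5,0,1)))
for x,z in path:
    g=robot.line_to(tcp(x,0,z),vel=.1,guard=10)
    if g: print("guard",x,z); break
print(inS(),F(),robot.observe()["time"])
E
```

```text
0.0726 0.013949970615831774
[100.3  -0.3 137.2] [ 0.26 -0.31  0.03]
[-4.160e+01  1.000e-01  1.083e+02] [-0.42  0.13  0.43] 7.8333
```

Run:
```python
from mv import *
f0=F(); x,_,z=cap(.2,(-100,0,14)); robot.line_to(tcp(x+11,0,z),vel=.06,guard=6); print(inS(),F())
x,_,z=cap(-.07,(-100,0,14)); g=robot.line_to(tcp(-53,0,z),vel=.012,guard=5); print(g,inS(),F()-f0)
q=inS()
robot.line_to(tcp(q[0],0,q[2]+60),vel=.15)
robot.line_to(tcp(-40,0,300),vel=.2)
c=robot.get_calibration("wrist"); f=robot.grab_frame("wrist"); np.save("w2.npy",c,allow_pickle=True)
cv2.imwrite("pics/w2c.png",cv2.resize(f[65:330,190:440],None,fx=2.2,fy=2.2,interpolation=cv2.INTER_CUBIC)); print(robot.observe()["time"],inS())
```

```text
[-48.6   0.3  93. ] [ 0.32 -0.1   0.25]
True [-51.4   0.   75.9] [-0.34 -0.04  4.02]
11.5 [-40.3   0.3 298.3]
```

View pics/w2c.png

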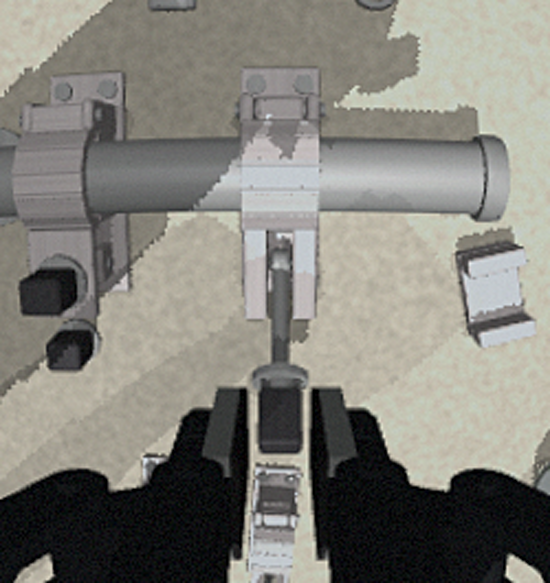

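The cap now lies closed, with the slot at about (281,280) in line with the bolt, and the nut is at (280,415). Next I stand the bolt up.

Run:
```python
from mv import *
robot.set_gripper(0.0); print(robot.observe()["gripper_width"])
robot.line_to(tcp(-172,0,220),vel=.25)
g=robot.line_to(tcp(-172,0,95),vel=.15,guard=8); print(g,inS()); f0=F()
for x,z in((-140,103),(-115,113),(-95,118)):
    g=robot.line_to(tcp(x,0,z),vel=.06,guard=6); print(g,inS(),F()-f0)
    if g: break
else:
    g=robot.line_to(tcp(-70,0,120),vel=.02,guard=7); print(g,inS(),F()-f0,robot.observe()["time"])
```

```text
-0.00025844853737881174
False [-171.6   -0.5   96. ]
True [-1.547e+02 -1.000e-01  9.960e+01] [-0.3   0.34 -0.27]
```

Run:
```python
from mv import *
f0=F()
for x,z in((-140,104),(-115,114),(-95,120)):
    g=robot.line_to(tcp(x,0,z),vel=.035,guard=10); print(g,inS(),F()-f0)
    if g: break
else:
    g=robot.line_to(tcp(-70,0,122),vel=.015,guard=8); print(g,inS(),F()-f0,robot.observe()["time"])
```

```text
False [-139.9   -0.   103.9] [-0.43 -0.49  0.84]
False [-1.149e+02  1.000e-01  1.138e+02] [0.14 0.03 0.3 ]
False [-94.9   0.  119.9] [-0.02  0.09 -0.05]
True [-7.770e+01  1.000e-01  1.211e+02] [-0.8  -0.61  1.56] 17.9417
```

Run:
```python
from mv import *
f0=F(); g=robot.line_to(tcp(-68,0,121),vel=.006,guard=10); print(g,inS(),F()-f0)
q=inS(); robot.line_to(tcp(q[0]-25,0,121),vel=.1); 
robot.line_to(tcp(-110,0,230),vel=.2)
c=robot.get_calibration("wrist"); f=robot.grab_frame("wrist"); np.save("w3.npy",c,allow_pickle=True); cv2.imwrite("pics/w3.png",f)
cv2.imwrite("pics/w3c.png",cv2.resize(f[40:300,190:450],None,fx=2.3,fy=2.3,interpolation=cv2.INTER_CUBIC)); print(robot.observe()["time"],inS())
for s in(85,88,91): print([((proj(c,S(p,bolt(0,(x,y,s+34))),True)-[190,40])*2.3).round() for x in(-10,10) for y in(12,-12)])
```

```text
True [-77.5   0.4 120.4] [-0.33  0.48 -0.15]
19.8583 [-110.1    0.4  228.3]
[array([257., 264.]), array([331., 264.]), array([256., 202.]), array([332., 202.])]
[array([257., 265.]), array([332., 265.]), array([256., 202.]), array([332., 202.])]
[array([256., 266.]), array([332., 266.]), array([255., 202.]), array([333., 202.])]
```

View pics/w3c.png

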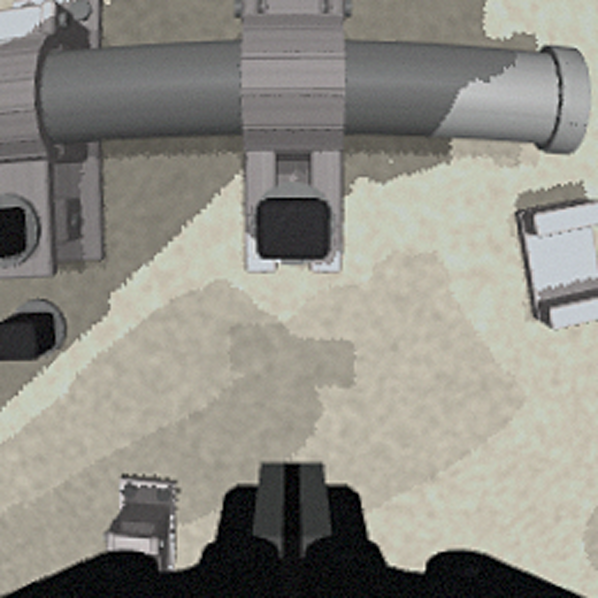

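The bolt stands upright in the slot. The nut top spans (257–330, 198–262), against a predicted 256–332, 202–265. Next I push the nut down slowly, guarded.

Run:
```python
from mv import *
robot.line_to(tcp(-57,0,190),vel=.2); robot.line_to(tcp(-57,0,154),vel=.06); robot.pause(.2)
f0=F(); print(inS(),f0,robot.observe()["time"])
g=robot.line_to(tcp(-57,0,136),vel=.006,guard=13.3); print(g,inS(),F(3)-f0,robot.observe()["time"])
```

```text
[-5.690e+01 -1.000e-01  1.543e+02] [-0.15  0.15 -0.27] 21.375
False [-5.69e+01 -1.00e-01  1.37e+02] [-2.57  0.58  7.2 ] 24.575
```

Run:
```python
from mv import *
f0=F(3); print(f0)
g=robot.line_to(tcp(-57,0,106),vel=.005,guard=6); print(g,inS(),F(3),robot.observe()["time"])
```

```text
[-2.26  0.76  6.82]
True [-5.690e+01 -1.000e-01  1.209e+02] [-0.98  0.6   4.8 ] 27.9583
```

Run:
```python
from mv import *
robot.line_to(tcp(-57,0,126),vel=.03); robot.pause(.2); f0=F(); print(f0,inS())
g=robot.line_to(tcp(-57,0,112),vel=.004,guard=14); print(g,inS(),F(3),robot.observe()["time"])
```

```text
[ 0.02  0.28 -0.06] [-5.700e+01  1.000e-01  1.259e+02]
True [-57.   -0.  120.8] [-1.69  0.92  4.8 ] 30.4333
```

Run:
```python
from mv import *
b=-.1; z=inS()[2]
for i in range(10):
    fz=F(4)[2]-b; print(round(z,1),round(fz,2))
    if fz>13.4: break
    z-=.25; robot.line_to(tcp(-57,0,z),vel=.003,guard=15.2-fz)
robot.line_to(tcp(-57,0,150),vel=.06); robot.line_to(tcp(-110,0,230),vel=.2); robot.pause(.5)
c=robot.get_calibration("wrist"); f=robot.grab_frame("wrist")
cv2.imwrite("pics/w4c.png",cv2.resize(f[40:300,190:450],None,fx=2.3,fy=2.3,interpolation=cv2.INTER_CUBIC)); print(robot.observe()["time"],F())
q=robot.grab_frame("scene")[150:330,190:420]; cv2.imwrite("pics/s4c.png",cv2.resize(q,None,fx=3,fy=3,interpolation=cv2.INTER_CUBIC))
```

```text
120.8 5.3
120.6 4.96
120.3 6.75
120.0 9.01
119.8 10.12
119.6 12.34
119.3 12.83
119.0 14.09
34.6333 [-0.12 -0.   -0.08]
```

View pics/w4c.png

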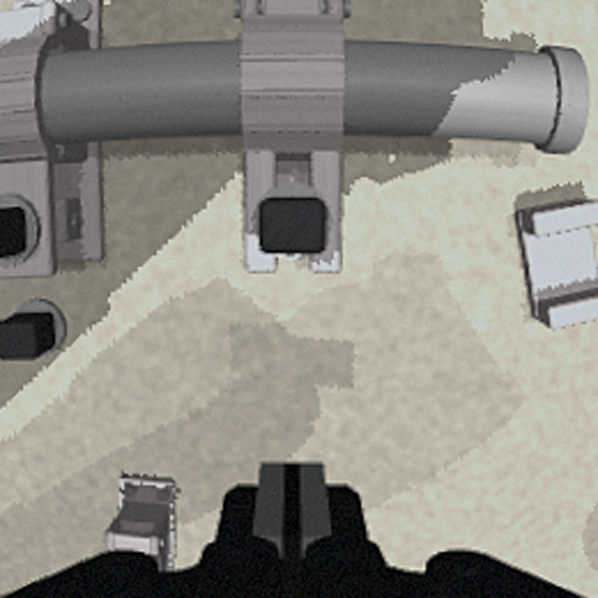

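View pics/s4c.png

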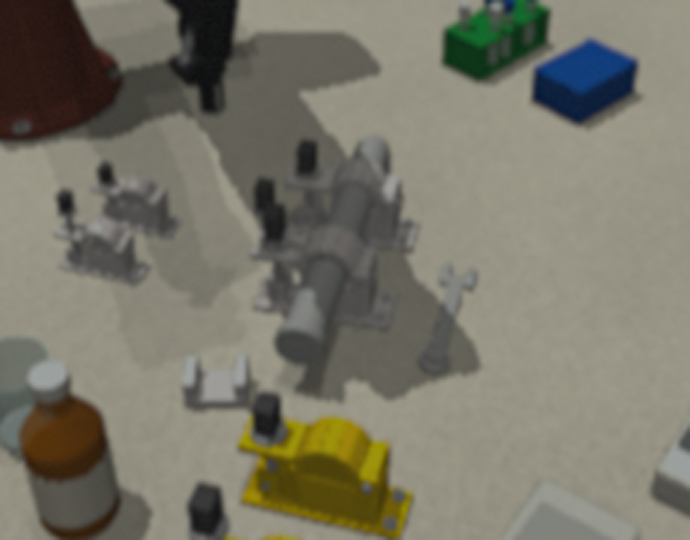

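```bash
python3 -c "
from plant import robot
robot.job_done(); print(robot.observe()['time'])"
```

```text
the job is handed in; nothing more can be done
the job is handed in; nothing more can be done
```

The saddle is clamped and the job was handed in at about 35 s, well under the 72 s limit; no verdict came back.

**What I did**
- **Upper half:** I swung it over with the fingertips until it rested on the tube. The push was stopped by its 5 N guard and still read about 4 N just after.
- **Swing bolt:** I pushed it up to its hard stop. Two pushes stopped within 0.2 mm of each other. In the picture the nut sat where an upright bolt would put it, to about 1–2 mm.
- **Nut:** It slid at about 7 N, then met the upper half about 23 mm further down. Small steps then brought the steady push to 14.1 N. The highest force I read was 14.1 N, and the last steps were guarded to stop at about 15 N, under the 18 N limit.

**Last checks**
- After I let go, the final pictures showed the upper half closed, the bolt upright in the slot and the nut down. The bystanders looked unmoved, and the force on the tool was back to zero.
- I did not measure the upper half's final angle or the bolt's lean directly.

**What disagreed**
- One early bolt push stopped on a brief contact spike, with no load left afterwards. I repeated it more slowly.
- The two guarded nut pushes also relaxed to about 5 N after stopping, so I finished with steps and steady force readings.

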